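Size a neck collar on the stepped cone and fit it to its tea caddy

TASK

The wooden neck collar lying on the round silicone trivet is one of three that look the same outside but have different bores: lower it over the stepped sizing cone until it stops, let go so that it sits level on its step, and read that step by the number of dark grooves on the band just below it. Then take it off and put it over the neck of the tea caddy that has the same number of dark lines round its side, lying flat on the caddy's shoulder. Lower the collar, do not drop it, and leave the other two collars, the caddies and everything else where they stand.

Things in the scene. Friction and masses are not known exactly. Their poses are not given: they have to be found in the camera images.
- collar_a_mid (a point): a turned beech neck collar (plain ring), outside diameter 64 mm, 30 mm high, 20 to 70 g. The three collars are alike outside; their bores are 32, 42 and 52 mm and which has which is not told. This point is on its axis, half-way up (15 mm above its underside); z is the collar's axis. It starts lying flat, bore upright, on the trivet or on one of the coasters
- collar_b_mid (a point): a turned beech neck collar (plain ring), outside diameter 64 mm, 30 mm high, 20 to 70 g. The three collars are alike outside; their bores are 32, 42 and 52 mm and which has which is not told. This point is on its axis, half-way up (15 mm above its underside); z is the collar's axis. It starts lying flat, bore upright, on the trivet or on one of the coasters
- collar_c_mid (a point): a turned beech neck collar (plain ring), outside diameter 64 mm, 30 mm high, 20 to 70 g. The three collars are alike outside; their bores are 32, 42 and 52 mm and which has which is not told. This point is on its axis, half-way up (15 mm above its underside); z is the collar's axis. It starts lying flat, bore upright, on the trivet or on one of the coasters
- trivet: a dark grey round silicone trivet, 120 mm in diameter, 6 mm thick, with a small hanging tab; the collar to be sized lies on it, up to 15 mm off its centre. Fixed. Origin: centre of its underside
- cone: the sizing cone: turned beech stepped taper on a round dark steel base (96 mm wide, 12 mm high), fixed, 98 mm high in all. A collar stops with its underside flat on the first shoulder wider than its bore: bore 52 on the lowest, 42 on the middle, 32 on the top one; play all round is 3 mm as it enters a tier, 1 mm at the shoulder. Origin: centre of the underside, z up along the axis
- step_1 (a point): the cone's axis at the height of its top shoulder, 68 mm above the table; one dark groove below it. The shoulder is 36 mm wide; above it the nose narrows from 30 to 26 mm at 92 mm height, then is bevelled to 18 mm at 98 mm
- step_2 (a point): the cone's axis at the height of its middle shoulder, 54 mm above the table; two dark grooves below it. The shoulder is 46 mm wide; above it the tier narrows from 40 to 36 mm
- step_3 (a point): the cone's axis at the height of its lowest shoulder, 40 mm above the table; three dark grooves below it. The shoulder is 60 mm wide, the top of a column of that width; above it the tier narrows from 50 to 46 mm
- caddy_1: the white stoneware tea caddy with one dark line round its side; round body 90 mm wide with a flat shoulder 60 mm above the table and, in its middle, a closed neck 26 mm in diameter standing 10 mm above the shoulder (top edge bevelled 2 mm). Loose, 0.85 kg, upright. Origin: centre of its underside, z up. It takes the collar whose bore is 6 mm wider than its neck
- caddy_2: the white stoneware tea caddy with two dark lines round its side; round body 90 mm wide with a flat shoulder 60 mm above the table and, in its middle, a closed neck 36 mm in diameter standing 10 mm above the shoulder (top edge bevelled 2 mm). Loose, 0.85 kg, upright. Origin: centre of its underside, z up. It takes the collar whose bore is 6 mm wider than its neck
- caddy_3: the white stoneware tea caddy with three dark lines round its side; round body 90 mm wide with a flat shoulder 60 mm above the table and, in its middle, a closed neck 46 mm in diameter standing 10 mm above the shoulder (top edge bevelled 2 mm). Loose, 0.85 kg, upright. Origin: centre of its underside, z up. It takes the collar whose bore is 6 mm wider than its neck
- coaster_1: a square cork coaster, 90 x 90 x 6 mm, with one of the other two collars on it, to be left alone. Fixed. Origin: centre of its underside
- coaster_2: a second square cork coaster, like coaster_1, with the last collar on it
- canister: bystander: tall glass canister with a wooden twist cap, 76 mm in diameter, 198 mm high. Origin: centre of its underside
- tin: bystander: round steel tea tin, 74 mm in diameter, 130 mm high. Origin: centre of its underside
- kettle: bystander: stainless kettle, body 164 mm in diameter, 236 mm high to the top of its handle; spout reaches 144 mm from its axis along its x. Origin: centre of its underside
- teapot: bystander: mustard yellow teapot, body 136 mm in diameter, 132 mm high; spout and handle reach 120 mm from its axis along its x. Origin: centre of its underside
- mug: bystander: white mug, 82 mm in diameter, 92 mm high, its handle reaching 75 mm from the axis. Origin: centre of its underside
- sugar_bowl: bystander: sugar bowl with a wooden lid, 94 mm in diameter, 83 mm high. Origin: centre of its underside

How it is judged:
On the way:
1. the collar from the trivet rests level on the step of the sizing cone at which it stops, let go (horizontal distance between each of collar_a_mid, collar_b_mid, collar_c_mid and trivet above 0.1 m and ((z of collar_a_mid in the frame of cone between 0.064 and 0.074 m and horizontal distance between collar_a_mid and cone below 0.006 m and angle between collar_a_mid's own z axis and vertical below 0.07 rad and linear speed of collar_a below 0.02 m/s and contact force between the fingers and collar_a below 0.3 N) or (z of collar_b_mid in the frame of cone between 0.05 and 0.06 m and horizontal distance between collar_b_mid and cone below 0.006 m and angle between collar_b_mid's own z axis and vertical below 0.07 rad and linear speed of collar_b below 0.02 m/s and contact force between the fingers and collar_b below 0.3 N) or (z of collar_c_mid in the frame of cone between 0.078 and 0.088 m and horizontal distance between collar_c_mid and cone below 0.006 m and angle between collar_c_mid's own z axis and vertical below 0.07 rad and linear speed of collar_c below 0.02 m/s and contact force between the fingers and collar_c below 0.3 N))), for 0.2 s.
At the end, for the whole second after the job is handed in: the collar from the trivet lies flat (within 4 deg) and still on the shoulder of the caddy with the same number of lines as its step on the cone had grooves, round the neck (axes within 6 mm, height within 4 mm), let go, and the caddy upright (horizontal distance between each of collar_a_mid, collar_b_mid, collar_c_mid and trivet above 0.1 m and ((z of collar_a_mid in the frame of caddy_2 between 0.071 and 0.079 m and horizontal distance between collar_a_mid and caddy_2 below 0.006 m and angle between collar_a_mid's own z axis and vertical below 0.07 rad and linear speed of collar_a below 0.02 m/s and contact force between the fingers and collar_a below 0.3 N and angle between caddy_2's own z axis and vertical below 0.05 rad) or (z of collar_b_mid in the frame of caddy_3 between 0.071 and 0.079 m and horizontal distance between collar_b_mid and caddy_3 below 0.006 m and angle between collar_b_mid's own z axis and vertical below 0.07 rad and linear speed of collar_b below 0.02 m/s and contact force between the fingers and collar_b below 0.3 N and angle between caddy_3's own z axis and vertical below 0.05 rad) or (z of collar_c_mid in the frame of caddy_1 between 0.071 and 0.079 m and horizontal distance between collar_c_mid and caddy_1 below 0.006 m and angle between collar_c_mid's own z axis and vertical below 0.07 rad and linear speed of collar_c below 0.02 m/s and contact force between the fingers and collar_c below 0.3 N and angle between caddy_1's own z axis and vertical below 0.05 rad))); the robot touches nothing.
It fails at once if one of the other two collars was moved by more than 2 cm (distance of each of collar_a_mid, collar_b_mid from where it was at the start of the episode above 0.02 m or distance of each of collar_a_mid, collar_c_mid from where it was at the start of the episode above 0.02 m or distance of each of collar_b_mid, collar_c_mid from where it was at the start of the episode above 0.02 m).
It fails at once if a collar was dropped (it fell freely by more than about 3 cm) ((linear speed of collar_a above 0.75 m/s and contact force between the fingers and collar_a below 0.05 N) or (linear speed of collar_b above 0.75 m/s and contact force between the fingers and collar_b below 0.05 N) or (linear speed of collar_c above 0.75 m/s and contact force between the fingers and collar_c below 0.05 N)).
It fails at once if a caddy was pushed by more than 4 cm or tipped (distance of any of caddy_1, caddy_2, caddy_3 from where it was at the start of the episode above 0.04 m or angle between any of caddy_1, caddy_2, caddy_3's own z axis and vertical above 0.3 rad).
It fails at once if a bystander was pushed by more than 3 cm or tipped (distance of any of canister, tin, kettle, teapot, mug, sugar_bowl from where it was at the start of the episode above 0.03 m or angle between any of canister, tin, kettle, teapot, mug, sugar_bowl's own z axis and vertical above 0.3 rad).
It also fails if it takes over 56 s, if anything falls off the work surface, if the arm or the gripper's body presses on something with over 40 N, if the wrist force passes 120 N, or if a joint passes its speed limit or range.

ROBOT

A 7-joint arm with a two-finger parallel gripper is mounted at the origin on the work surface. World frame = base frame: x ahead of the robot, y to its left, z up, the work surface at z = 0. Lengths are in m, angles in rad, forces in N, time in s.
With the tool pointing down it reaches from about 0.4 to 0.85 m from the base axis. Payload 10.4 kg.
Tool frame: the origin (TCP) lies on the mounting face of the last link; the fingertips stand 173 mm ahead of it and the grasp point (between the pads) lies 155 mm ahead of it (r.tcp_to_tips is the distance from the TCP to the fingertips, in m); z points along the fingers, y is the direction in which the jaws open and shut (so a half turn about z gives the same grasp; the last joint's range is limited). The gripper opens to 85 mm and grips with 20 to 120 N. Pads are 22 mm wide; open, the fingers measure 114 mm over their backs; the gripper's body (76 mm by 85 mm) begins 54 mm behind the grasp point. The pads swing forward as they close: fully open they stand 13 mm farther back than shut.
Start: joints at [-1.275, 0.332, -0.065, 1.46, 0.022, 1.35, -0.088], TCP at [0.196, 0.594, 0.405] pointing down, gripper open.
Joint ranges: [-2.6, 2.6], [-0.5, 2.12], [-1.47, 1.34], [0.16, 2.42], [-1.27, 4.41], [0.06, 2.06], [-2.6, 2.6]. Speed limits (rad/s): [2.22, 2.22, 2.79, 2.79, 3.14, 3.14, 3.14].

INTERFACE

Orientations are given as a unit quaternion [w, x, y, z].
In Python, from workcell import r gives the robot as it stands.
- The arm moves only by the tool move_arm, never from a script. Its argument "deltas" is a list of rows, each a list of 5 numbers: the shift along the tool's x, y, z in mm, then the turn about the tool's z in degrees, then the opening in per cent of the stroke, from 0 (shut) to 100 (fully open). In form: [[dx, dy, dz, roll, grip], ...]. A call has 1 to 5 rows; each row is the pose to reach, as a shift and turn from the pose commanded when the call began, along the tool's axes at that moment; what a row does not reach only later rows make up. A row lasts 1/12 s, in which the tool goes at most 41.7 mm and 7.16 degrees, less where a joint would pass 70% of its speed; a pose out of reach is approached as far as the arm can. A call with a gripper value outside its range is refused whole. The fingers move at their own pace and stop on an object; "force" is the grip in N (left out, the last holds). Time passes only in rows, so rows that repeat a pose let the fingers close. It gives the time, the measured TCP pose, the force and the opening at its end, in the units of the state.
- r.state(): the state, without advancing time (a new reading comes with each control period).
- r.read_camera(name): name is "side" or "top"; returns a dict with "image" (384x512x3 uint8, red, green, blue), "range_z" (384x512 float32, m along the optical axis (not along the pixel's ray), 0 where there is no reading), "camera_matrix" (3x3 intrinsics, pixels), "eye" and "rotation" of the camera in the world. Camera axes: x right, y up, looking along -z (the intrinsics and any distortion apply to the point x, -y, -z); pixel columns grow to the right and rows downward; lengths in m; the calibration is good to about 2 mm. A picture is of the moment at which its call begins.
- r.job_done(): hands the job in, once; it reports no verdict.
The state is a dict: "clock": time; "q": joint angles; "joint_velocities": joint speeds; "tau": joint torques, N m; "ee_pos": TCP position; "eef_rot": TCP orientation; "ft_force": force on the tool from outside, world axes, zero at the start; "ft_torque": the same for the moment, N m; "width": finger opening in m.
Only numpy, scipy, OpenCV 4.12 (cv2) and the standard library are available. Lean on these libraries where they do the work, as an engineer would, in place of code of your own. Each camera call takes 0.05 s, during which the arm holds its last target. There are 200 camera calls.

## Working session

There is one attempt and no reset: what is moved stays moved. The work goes in short steps, Python scripts to look and compute and a tool call to move; the robot and the scene stay as the last step left them, time stands still between calls to the robot, and variables do not carry over. Pictures are saved under pics/ and viewed, about 8 in all and at most 12, crops included, and the job is handed in when it is done.

Besides the shell and the picture viewer there is one more tool, called after "Emit:" by a JSON object that holds its "method" and its "body", one argument or row to a line. move_arm: Moves the arm, as the interface text tells. Its arguments: {"type":"object","properties":{"deltas":{"type":"array","items":{"type":"array","items":{"type":"number"}}},"force":{"type":"number"}},"required":["deltas"]}

```bash
ls; mkdir -p pics; cat > h.py <<'E'
import numpy as np, cv2
from workcell import r
def cam(n):
    return r.read_camera(n)
def cloud(c):
    z=c["range_z"]; K=np.array(c["camera_matrix"]); h,w=z.shape
    u,v=np.meshgrid(np.arange(w),np.arange(h))
    p=np.stack([(u-K[0,2])/K[0,0]*z,-(v-K[1,2])/K[1,1]*z,-z],-1)
    P=p@np.array(c["rotation"]).T+np.array(c["eye"]); P[z<=0]=np.nan
    return P
E
python3 - <<'E'
from h import *
s=r.state(); print({k:np.round(v,3) for k,v in s.items()})
for n in("top","side"):
    c=cam(n); cv2.imwrite(f"pics/{n}0.png",c["image"][:,:,::-1]); np.savez(f"{n}0.npz",**c)
    print(n,np.round(c["eye"],3),np.round(c["rotation"],3).tolist(),c["camera_matrix"],c.keys())
E
```

```text
pics
{'clock': np.float64(0.0), 'q': array([-1.275,  0.333, -0.065,  1.461,  0.022,  1.35 , -0.089]), 'joint_velocities': array([ 0.001, -0.001,  0.001,  0.   , -0.002,  0.   , -0.001]), 'tau': array([-1.0000e-03, -6.2544e+01,  4.9000e-02, -3.9161e+01,  1.6000e-02,
        1.0000e-02, -0.0000e+00]), 'ee_pos': array([0.196, 0.593, 0.404]), 'eef_rot': array([-0.   ,  0.159,  0.987, -0.001]), 'ft_force': array([-0.286, -0.288, -0.141]), 'ft_torque': array([-0.006,  0.021, -0.014]), 'width': np.float64(0.085)}
top [ 0.315 -0.022  1.404] [-0.698, -0.064, 0.058, 0.711] [[424.45062481   0.         259.52358995]
 [  0.         424.45062481 192.82214023]
 [  0.           0.           1.        ]] dict_keys(['image', 'range_z', 'camera_matrix', 'eye', 'rotation'])
side [-0.005 -1.355  1.021] [0.862, 0.469, -0.097, -0.168] [[456.37773912   0.         246.79285327]
 [  0.         456.37773912 191.97209829]
 [  0.           0.           1.        ]] dict_keys(['image', 'range_z', 'camera_matrix', 'eye', 'rotation'])
```

View pics/top0.png

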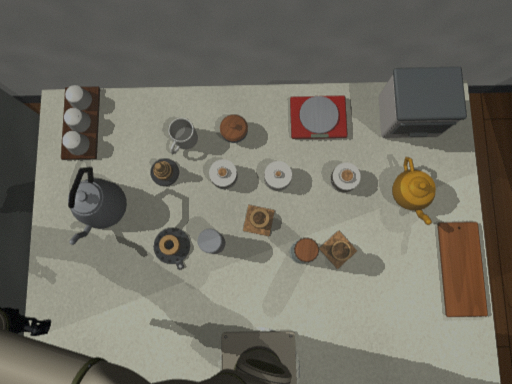

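View pics/side0.png

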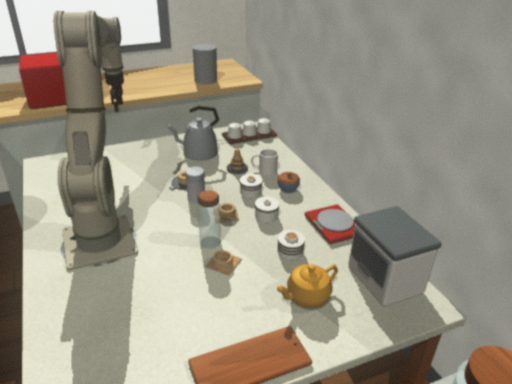

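The top view shows the trivet collar at (169,245), the cone at (164,171), the caddies at (223,174), (277,175) and (346,177), the tin at (209,241) and the kettle at (98,205). In the side view the collar sits behind the tin, near (184,178). Next I'll measure positions.

```bash
cat > h.py <<'E'
import numpy as np, cv2
from scipy.spatial.transform import Rotation as R
from workcell import r
def cam(n): return r.read_camera(n)
def rot(c):
    return R.from_quat(np.array(c["rotation"])[[1,2,3,0]]).as_matrix()
def cloud(c):
    z=c["range_z"]; K=np.array(c["camera_matrix"]); h,w=z.shape
    u,v=np.meshgrid(np.arange(w),np.arange(h))
    p=np.stack([(u-K[0,2])/K[0,0]*z,-(v-K[1,2])/K[1,1]*z,-z],-1)
    P=p@rot(c).T+np.array(c["eye"]); P[z<=0]=np.nan
    return P
def proj(c,X):
    p=(np.atleast_2d(X)-np.array(c["eye"]))@rot(c); K=c["camera_matrix"]
    return np.c_[K[0,2]-K[0,0]*p[:,0]/p[:,2],K[1,2]+K[1,1]*p[:,1]/p[:,2]]
def band(P,ctr,rad,z0,z1):
    "points near ctr in a height band"
    m=(np.hypot(P[...,0]-ctr[0],P[...,1]-ctr[1])<rad)&(P[...,2]>z0)&(P[...,2]<z1)
    return P[m]
def circ(p):
    (x,y),rr=cv2.minEnclosingCircle(p[:,:2].astype(np.float32)); return np.round([x,y,rr,len(p),np.median(p[:,2])],4)
E
python3 - <<'E'
from h import *
c=dict(np.load("top0.npz")); P=cloud(c)
print("table z",np.nanmedian(P[280:300,150:250,2]))
for n,u,v,z0,z1,rad in [("collar",169,245,.03,.05,.06),("trivet",169,245,.003,.02,.09),("conebase",164,171,.007,.02,.07),("cone top",164,171,.06,.11,.05),
 ("col2",260,220,.03,.05,.05),("col3",341,250,.03,.05,.05),("cadA",223,174,.05,.085,.07),("cadB",277,175,.05,.085,.07),("cadC",346,177,.05,.085,.07),
 ("tin",209,241,.11,.15,.06),("canister",306,250,.17,.22,.06),("kettle",98,205,.03,.3,.17),("mug",181,132,.05,.11,.1),("sugar",234,128,.04,.1,.07)]:
    q=P[v-4:v+5,u-4:u+5].reshape(-1,3); ctr=np.nanmedian(q,0)
    p=band(P,ctr,rad,z0,z1); print(n,np.round(ctr,3),circ(p) if len(p) else None)
s=c["image"][140:290,90:380]; cv2.imwrite("pics/t1.png",cv2.resize(s[:,:,::-1],None,fx=2.75,fy=2.75,interpolation=cv2.INTER_CUBIC))
s=dict(np.load("side0.npz"))["image"][130:265,160:320]; cv2.imwrite("pics/s1.png",cv2.resize(s[:,:,::-1],None,fx=4.4,fy=4.4,interpolation=cv2.INTER_CUBIC))
E
```

```text
table z 0.00038109649720574623
collar [0.392 0.286 0.009] [3.937e-01 2.810e-01 3.250e-02 2.380e+02 3.610e-02]
trivet [0.392 0.286 0.009] [3.918e-01 2.862e-01 8.990e-02 9.700e+02 6.100e-03]
conebase [0.627 0.294 0.059] [6.345e-01 3.031e-01 6.500e-02 3.160e+02 1.200e-02]
cone top [0.627 0.294 0.059] [6.385e-01 3.034e-01 2.040e-02 1.160e+02 8.580e-02]
col2 [ 0.468 -0.014  0.007] [ 4.735e-01 -1.150e-02  3.200e-02  1.730e+02  3.630e-02]
col3 [ 0.365 -0.276  0.006] [ 3.638e-01 -2.695e-01  3.200e-02  1.090e+02  3.600e-02]
cadA [0.612 0.102 0.07 ] [6.203e-01 1.051e-01 4.540e-02 6.050e+02 6.060e-02]
cadB [ 0.606 -0.072  0.067] [ 6.117e-01 -7.430e-02  4.580e-02  6.020e+02  6.070e-02]
cadC [ 0.594 -0.292  0.071] [ 6.012e-01 -2.943e-01  4.570e-02  6.180e+02  6.150e-02]
tin [0.395 0.139 0.13 ] [3.973e-01 1.392e-01 3.700e-02 4.830e+02 1.300e-01]
canister [ 0.36  -0.143  0.199] [ 3.620e-01 -1.439e-01  3.520e-02  4.750e+02  1.981e-01]
kettle [0.508 0.473 0.143] [5.062e-01 5.171e-01 1.170e-01 2.502e+03 1.368e-01]
mug [0.778 0.252 0.005] [7.425e-01 2.451e-01 5.830e-02 3.430e+02 7.890e-02]
sugar [0.767 0.065 0.067] [7.744e-01 6.920e-02 4.720e-02 6.080e+02 6.290e-02]
```

View pics/s1.png

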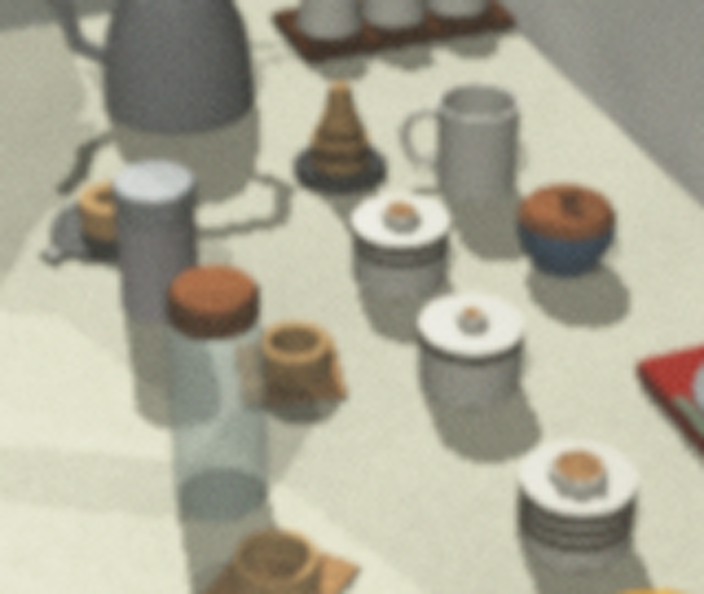

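View pics/t1.png

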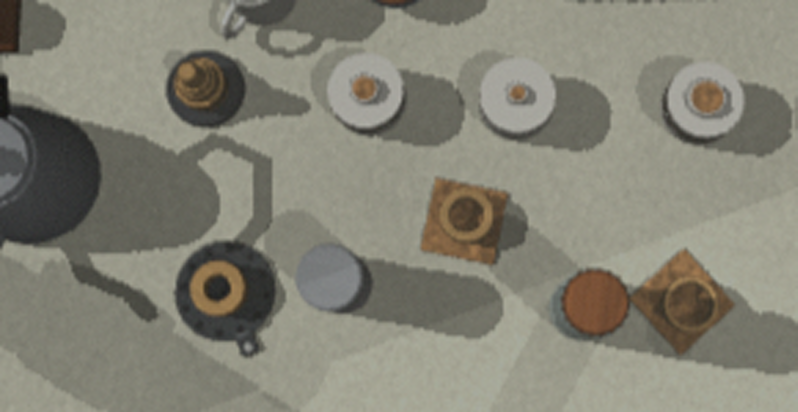

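The caddies read two lines for A (left), one for B (middle) and three for C (right). The trivet collar's bore looks small. I'll refine the centres and work out the first move.

```bash
cat >> h.py <<'E'
def todelta(T):
    s=r.state(); w,x,y,z=s["eef_rot"]; M=R.from_quat([x,y,z,w])
    return np.round(M.inv().apply(np.array(T)-s["ee_pos"])*1000,1)
def cfit(p,rad):
    "circle with known radius fitted to hull points"
    from scipy.optimize import least_squares
    h=cv2.convexHull(p[:,:2].astype(np.float32))[:,0]
    f=least_squares(lambda c:np.hypot(h[:,0]-c[0],h[:,1]-c[1])-c[2],[*h.mean(0),rad],loss="soft_l1",f_scale=.002)
    return np.round(f.x,4)
E
python3 - <<'E'
from h import *
c=dict(np.load("top0.npz")); P=cloud(c)
print("collar",cfit(band(P,(.394,.281),.045,.032,.042),.032))
print("cone nose",circ(band(P,(.637,.303),.02,.09,.105)),"base",cfit(band(P,(.637,.303),.052,.009,.015),.048))
for a,b in((.066,.075),(.04,.06),(.052,.058),(.037,.043),(.07,.105)): 
    p=band(P,(.637,.303),.04,a,b); print(a,b,circ(p),p.mean(0))
for n,x,y in(("A",.62,.105),("B",.612,-.074),("C",.601,-.294)): print(n,cfit(band(P,(x,y),.055,.055,.066),.045),circ(band(P,(x,y),.03,.067,.085)))
print("delta above collar",todelta([.394,.281,.40]))
s=r.state();w,x,y,z=s["eef_rot"];print(np.round(R.from_quat([x,y,z,w]).as_matrix(),3))
E
```

```text
collar [0.3935 0.2811 0.0312]
cone nose [6.377e-01 3.061e-01 1.330e-02 5.200e+01 9.610e-02] base [0.6378 0.3064 0.0467]
0.066 0.075 [6.379e-01 3.054e-01 1.890e-02 3.100e+01 6.990e-02] [0.63410077 0.30162752 0.0698865 ]
0.04 0.06 [6.364e-01 3.062e-01 3.040e-02 1.030e+02 4.900e-02] [0.63166855 0.29919936 0.04872052]
0.052 0.058 [6.388e-01 3.063e-01 2.430e-02 3.600e+01 5.450e-02] [0.63282249 0.30036547 0.05462061]
0.037 0.043 [6.383e-01 3.060e-01 3.050e-02 5.100e+01 4.040e-02] [0.62994286 0.30183561 0.04024265]
0.07 0.105 [6.379e-01 3.055e-01 1.830e-02 8.300e+01 9.310e-02] [0.63593977 0.30367124 0.08949562]
A [0.6205 0.1051 0.0446] [6.241e-01 1.063e-01 2.190e-02 9.500e+01 7.080e-02]
B [ 0.6109 -0.0742  0.0445] [ 6.087e-01 -7.480e-02  1.410e-02  4.200e+01  7.020e-02]
C [ 0.6013 -0.2948  0.0445] [ 6.039e-01 -2.926e-01  2.610e-02  1.400e+02  7.130e-02]
delta above collar [-286.1 -234.5    4.3]
[[-0.95   0.313 -0.   ]
 [ 0.313  0.95  -0.001]
 [-0.    -0.001 -1.   ]]
```

Emit:
{"method": "move_arm", "body": {
  "deltas": [
    [-32,-26,0,0,100],
    [-64,-52,0,0,100],
    [-96,-78,0,0,100],
    [-128,-104,0,0,100],
    [-160,-130,0,0,100]
  ],
  "force": 40
}}

```text
clock: 0.52
ee_pos: [0.3077, 0.418, 0.4044]
eef_rot: [-0.0, 0.159, 0.987, -0.0]
ft_force: [0.5, -0.0, 0.0]
width: 0.0855
```

Emit:
{"method": "move_arm", "body": {
  "deltas": [
    [-32,-26,10,0,100],
    [-64,-52,30,0,100],
    [-96,-78,60,0,100],
    [-126,-104,90,0,100],
    [-126,-104,100,0,100]
  ]
}}

```text
clock: 0.93
ee_pos: [0.3958, 0.2778, 0.3036]
eef_rot: [0.0, 0.161, 0.987, -0.0]
ft_force: [-0.5, -0.8, 0.3]
width: 0.0857
```

```bash
python3 - <<'E'
from h import *
s=r.state();print(s["clock"],s["ee_pos"],s["eef_rot"],todelta([.3935,.2811,.18]))
E
```

```text
0.9333 [0.39577228 0.27781237 0.30360268] [ 3.12623933e-04  1.60657938e-01  9.87010052e-01 -2.93394470e-04] [  3.3   2.5 123.6]
```

Emit:
{"method": "move_arm", "body": {
  "deltas": [
    [0,0,35,0,100],
    [0,0,65,0,100],
    [0,0,80,0,100],
    [0,0,85,0,100],
    [0,0,85,0,100]
  ]
}}

```text
clock: 1.35
ee_pos: [0.3937, 0.2814, 0.2186]
eef_rot: [-0.001, 0.159, 0.987, -0.001]
ft_force: [-0.6, 0.1, 0.9]
width: 0.0855
```

```bash
python3 - <<'E'
from h import *
c=cam("top");P=cloud(c)
s=r.state();print(s["clock"],s["ee_pos"],s["eef_rot"],todelta([.3935,.2811,.18]))
E
```

```text
1.4 [0.39417948 0.28181339 0.21990658] [-1.16024560e-04  1.58641547e-01  9.87336223e-01 -1.69595475e-04] [ 0.4 -0.9 39.9]
```

Emit:
{"method": "move_arm", "body": {
  "deltas": [
    [0,0,20,0,100],
    [0,0,36,0,100],
    [0,0,41,0,100],
    [0,0,41,0,60],
    [0,0,41,0,60]
  ]
}}

```text
clock: 1.82
ee_pos: [0.3945, 0.2821, 0.1799]
eef_rot: [0.0, 0.159, 0.987, 0.001]
ft_force: [-6.6, -4.2, 38.1]
width: 0.0641
```

Emit:
{"method": "move_arm", "body": {
  "deltas": [
    [0,0,0,0,50],
    [0,0,0,0,50],
    [0,0,0,0,50],
    [0,0,0,0,50],
    [0,0,0,0,50]
  ]
}}

```text
clock: 2.23
ee_pos: [0.3947, 0.2822, 0.1803]
eef_rot: [0.001, 0.159, 0.987, 0.001]
ft_force: [-1.6, -1.1, 8.0]
width: 0.0638
```

Emit:
{"method": "move_arm", "body": {
  "deltas": [
    [0,0,-8,0,50],
    [0,0,-25,0,50],
    [0,0,-60,0,50],
    [0,0,-95,0,50],
    [0,0,-120,0,50]
  ]
}}

```text
clock: 2.65
ee_pos: [0.3944, 0.2816, 0.3025]
eef_rot: [0.001, 0.159, 0.987, 0.001]
ft_force: [0.9, -0.1, 0.5]
width: 0.0634
```

```bash
python3 - <<'E'
from h import *
c=cam("top");P=cloud(c);cv2.imwrite("pics/t2.png",c["image"][:,:,::-1]);np.savez("t2.npz",**c)
c=cam("side");np.savez("s2.npz",**c);P=cloud(c)
s=r.state();print(s["clock"],s["ee_pos"],s["width"],s["ft_force"],todelta([.6378,.3062,.30]))
uv=proj(c,[[*s["ee_pos"][:2],s["ee_pos"][2]-.15]])[0].astype(int);print(uv)
i=c["image"][max(0,uv[1]-60):uv[1]+60,max(0,uv[0]-70):uv[0]+70];cv2.imwrite("pics/s2.png",cv2.resize(i[:,:,::-1],None,fx=5,fy=5,interpolation=cv2.INTER_CUBIC))
E
```

```text
2.75 [0.39527354 0.28240852 0.3040608 ] 0.0639687877599042 [ 0.28254255  0.02888286 -0.68467522] [-222.8   98.6    5.7]
[183 149]
```

View pics/s2.png

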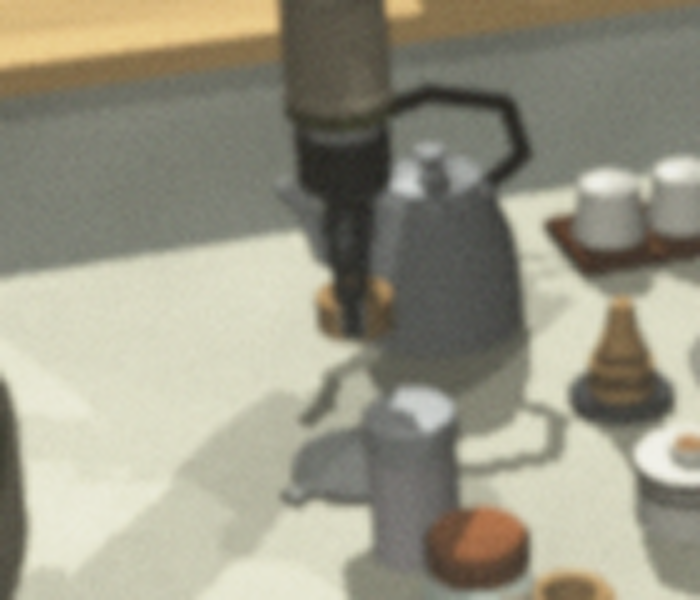

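Emit:
{"method": "move_arm", "body": {
  "deltas": [
    [-30,13,0,0,50],
    [-68,30,0,0,50],
    [-106,47,0,0,50],
    [-144,64,0,0,50],
    [-182,80,0,0,50]
  ]
}}

```text
clock: 3.17
ee_pos: [0.5936, 0.3009, 0.2987]
eef_rot: [-0.0, 0.158, 0.987, 0.0]
ft_force: [-0.2, 1.1, 0.4]
width: 0.0636
```

Emit:
{"method": "move_arm", "body": {
  "deltas": [
    [-25,11,0,0,50],
    [-39,18,0,0,50],
    [-41,18,0,0,50],
    [-41,18,0,0,50],
    [-41,18,0,0,50]
  ]
}}

```text
clock: 3.58
ee_pos: [0.636, 0.3049, 0.2985]
eef_rot: [-0.0, 0.159, 0.987, -0.0]
ft_force: [-0.2, 0.7, -0.7]
width: 0.0638
```

```bash
python3 - <<'E'
from h import *
t=cam("top");c=cam("side");P=cloud(c);np.savez("s3.npz",**c);np.savez("t3.npz",**t)
s=r.state();print(s["clock"],s["ee_pos"],s["width"],todelta([.6378,.3062,.24]))
x,y,z=s["ee_pos"]
p=band(P,(x,y),.045,z-.176,z-.142);print("side collar pts",len(p),circ(p))
Q=cloud(c); q=band(Q,(.638,.306),.02,.05,.1); print("side cone",circ(q))
p0=band(cloud(dict(np.load("side0.npz"))),(.638,.306),.03,.07,.1);print("side0 cone",circ(p0))
uv=proj(c,[[x,y,.15]])[0].astype(int)
i=c["image"][uv[1]-45:uv[1]+45,uv[0]-60:uv[0]+60];cv2.imwrite("pics/s3.png",cv2.resize(i[:,:,::-1],None,fx=6,fy=6,interpolation=cv2.INTER_CUBIC))
E
```

```text
3.6833 [0.63567182 0.30516738 0.29898574] 0.06366679849091313 [-1.7  1.6 59. ]
side collar pts 106 [6.291e-01 3.032e-01 4.030e-02 1.060e+02 1.471e-01]
side cone [6.380e-01 3.056e-01 1.950e-02 7.500e+01 7.560e-02]
side0 cone [6.379e-01 2.997e-01 1.840e-02 4.300e+01 8.490e-02]
```

View pics/s3.png

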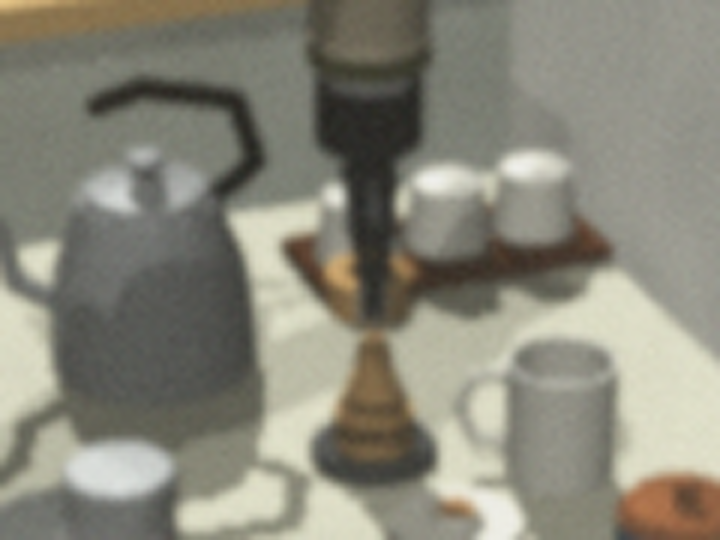

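The collar is held level right above the cone tip, which is at (374,340) in the crop. I'll correct by 2 mm and lower in stages.

Emit:
{"method": "move_arm", "body": {
  "deltas": [
    [-2,1.5,5,0,50],
    [-2,1.5,15,0,50],
    [-2,1.5,27,0,50],
    [-2,1.5,37,0,50],
    [-2,1.5,40,0,50]
  ]
}}

```text
clock: 4.1
ee_pos: [0.6382, 0.3054, 0.2556]
eef_rot: [-0.001, 0.159, 0.987, -0.001]
ft_force: [-0.2, -0.1, -0.3]
width: 0.0637
```

Emit:
{"method": "move_arm", "body": {
  "deltas": [
    [0,0,4,0,50],
    [0,0,8,0,50],
    [0,0,11,0,50],
    [0,0,14,0,50],
    [0,0,14,0,50]
  ]
}}

```text
clock: 4.52
ee_pos: [0.6389, 0.3056, 0.2441]
eef_rot: [-0.0, 0.159, 0.987, -0.0]
ft_force: [0.1, -0.3, -1.5]
width: 0.0635
```

Emit:
{"method": "move_arm", "body": {
  "deltas": [
    [0,0,1,0,50],
    [0,0,1,0,50],
    [0,0,2,0,50],
    [0,0,2,0,50],
    [0,0,2,0,50]
  ]
}}

```text
clock: 4.93
ee_pos: [0.639, 0.3057, 0.2428]
eef_rot: [0.0, 0.159, 0.987, 0.0]
ft_force: [-0.5, -0.1, -0.5]
width: 0.0635
```

Emit:
{"method": "move_arm", "body": {
  "deltas": [
    [0,0,1,0,50],
    [0,0,1,0,50],
    [0,0,1,0,50],
    [0,0,1,0,50],
    [0,0,1,0,50]
  ]
}}

```text
clock: 5.35
ee_pos: [0.6391, 0.3057, 0.2424]
eef_rot: [0.0, 0.159, 0.987, 0.0]
ft_force: [-2.6, -1.8, 5.4]
width: 0.0641
```

Contact came at TCP z 0.242, the height predicted for step 1. I'll let go.

Emit:
{"method": "move_arm", "body": {
  "deltas": [
    [0,0,0,0,78],
    [0,0,0,0,80],
    [0,0,0,0,90],
    [0,0,0,0,100],
    [0,0,0,0,100]
  ]
}}

```text
clock: 5.77
ee_pos: [0.639, 0.3056, 0.2415]
eef_rot: [-0.0, 0.159, 0.987, -0.0]
ft_force: [-0.1, 0.2, 0.4]
width: 0.0852
```

Emit:
{"method": "move_arm", "body": {
  "deltas": [
    [0,0,-25,0,100],
    [0,0,-60,0,100],
    [0,0,-80,0,100],
    [0,0,-80,0,100],
    [0,0,-80,0,100]
  ]
}}

```text
clock: 6.18
ee_pos: [0.6393, 0.3057, 0.3232]
eef_rot: [0.001, 0.159, 0.987, 0.001]
ft_force: [0.3, -0.2, -1.0]
width: 0.0854
```

```bash
python3 - <<'E'
from h import *
t=cam("top");c=cam("side");np.savez("s4.npz",**c);np.savez("t4.npz",**t)
s=r.state();print(s["clock"],s["ee_pos"],s["ft_force"])
for k in(t,c):
  P=cloud(k); p=band(P,(.638,.306),.045,.088,.108); print(circ(p),cfit(p,.032))
  A=np.c_[p[:,:2]-[.638,.306],np.ones(len(p))]; 
uv=proj(c,[[.638,.306,.08]])[0].astype(int)
i=c["image"][uv[1]-40:uv[1]+40,uv[0]-50:uv[0]+50];cv2.imwrite("pics/s4.png",cv2.resize(i[:,:,::-1],None,fx=7,fy=7,interpolation=cv2.INTER_CUBIC))
E
```

```text
6.2833 [0.6386826  0.30558417 0.32061158] [ 0.77082053  0.02986388 -0.95290959]
[6.340e-01 3.026e-01 2.800e-02 1.220e+02 9.720e-02] [0.6334 0.3012 0.0263]
[6.372e-01 3.024e-01 3.350e-02 1.050e+02 9.810e-02] [0.6373 0.3017 0.0325]
```

View pics/s4.png

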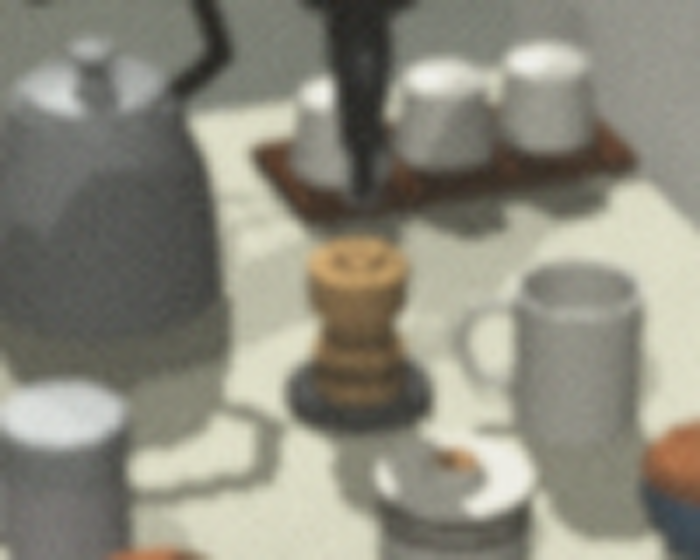

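The collar sits level on the top shoulder: its top is at (358,260) in the crop and at z 98 mm, and two lower tiers show beneath it. That is step 1, so the target is caddy B, with one line and the smallest neck. Now I'll re-grasp.

Emit:
{"method": "move_arm", "body": {
  "deltas": [
    [0,0,35,0,100],
    [0,0,65,0,100],
    [0,0,76,0,100],
    [0,0,78,0,100],
    [0,0,78,0,85]
  ]
}}

```text
clock: 6.7
ee_pos: [0.6388, 0.3056, 0.243]
eef_rot: [-0.001, 0.159, 0.987, -0.001]
ft_force: [0.3, 1.1, 0.4]
width: 0.0756
```

Emit:
{"method": "move_arm", "body": {
  "deltas": [
    [0,0,0,0,50],
    [0,0,0,0,50],
    [0,0,0,0,50],
    [0,0,0,0,50],
    [0,0,0,0,50]
  ]
}}

```text
clock: 7.12
ee_pos: [0.6395, 0.3058, 0.2456]
eef_rot: [0.001, 0.159, 0.987, 0.001]
ft_force: [0.1, -0.9, 6.5]
width: 0.0636
```

Emit:
{"method": "move_arm", "body": {
  "deltas": [
    [0,0,-10,0,50],
    [0,0,-25,0,50],
    [0,0,-45,0,50],
    [0,0,-60,0,50],
    [0,0,-60,0,50]
  ]
}}

```text
clock: 7.53
ee_pos: [0.6398, 0.3058, 0.3084]
eef_rot: [0.002, 0.159, 0.987, 0.002]
ft_force: [0.6, 0.5, -0.1]
width: 0.0631
```

```bash
python3 - <<'E'
from h import *
s=r.state();print(s["clock"],s["ee_pos"],s["width"],todelta([.6105,-.0743,.302]))
E
```

```text
7.5333 [0.63976411 0.30582321 0.30836155] 0.06305403176408525 [ -91.4 -370.2    5.1]
```

Emit:
{"method": "move_arm", "body": {
  "deltas": [
    [-8,-32,0,0,50],
    [-17,-70,0,0,50],
    [-26,-108,0,0,50],
    [-35,-146,0,0,50],
    [-45,-184,0,0,50]
  ]
}}

```text
clock: 7.95
ee_pos: [0.6233, 0.1151, 0.3034]
eef_rot: [-0.0, 0.159, 0.987, -0.0]
ft_force: [0.8, -0.4, -1.2]
width: 0.0636
```

Emit:
{"method": "move_arm", "body": {
  "deltas": [
    [-9,-38,0,0,50],
    [-18,-76,0,0,50],
    [-27,-114,0,0,50],
    [-36,-150,0,0,50],
    [-46,-186,0,0,50]
  ]
}}

```text
clock: 8.37
ee_pos: [0.6086, -0.0761, 0.3036]
eef_rot: [-0.0, 0.159, 0.987, 0.0]
ft_force: [0.9, -0.4, -0.1]
width: 0.0638
```

Emit:
{"method": "move_arm", "body": {
  "deltas": [
    [0,0,0,0,50],
    [0,0,0,0,50],
    [0,0,0,0,50]
  ]
}}

```text
clock: 8.62
ee_pos: [0.6093, -0.0738, 0.3034]
eef_rot: [-0.0, 0.159, 0.987, 0.0]
ft_force: [0.5, 0.5, 0.1]
width: 0.0636
```

```bash
python3 - <<'E'
from h import *
t=cam("top");c=cam("side");np.savez("s5.npz",**c)
P=cloud(c);print("side caddyB",cfit(band(P,(.611,-.074),.055,.055,.066),.045),circ(band(P,(.611,-.074),.03,.066,.085)))
P0=cloud(dict(np.load("side0.npz")))
for n,x,y in(("B0",.611,-.074),):print(n,cfit(band(P0,(x,y),.055,.055,.066),.045),circ(band(P0,(x,y),.03,.066,.085)))
s=r.state();x,y,z=s["ee_pos"];print(s["clock"],s["ee_pos"],s["eef_rot"],s["width"],todelta([.6105,-.0743,.302]))
p=band(P,(x,y),.045,z-.176,z-.142);print(circ(p))
uv=proj(c,[[x,y,.11]])[0].astype(int)
i=c["image"][uv[1]-40:uv[1]+40,uv[0]-50:uv[0]+50];cv2.imwrite("pics/s5.png",cv2.resize(i[:,:,::-1],None,fx=7,fy=7,interpolation=cv2.INTER_CUBIC))
E
```

```text
side caddyB [ 0.6104 -0.0754  0.046 ] [ 6.174e-01 -7.500e-02  1.720e-02  2.500e+01  7.120e-02]
B0 [ 0.6113 -0.0751  0.0453] [ 6.122e-01 -7.710e-02  1.520e-02  2.700e+01  7.050e-02]
8.7167 [ 0.60955768 -0.07251595  0.30340066] [-2.98040230e-04  1.57610896e-01  9.87501178e-01  3.73359732e-04] 0.06364353362054698 [-1.5 -1.4  1.4]
[ 6.057e-01 -7.470e-02  4.070e-02  1.580e+02  1.513e-01]
```

View pics/s5.png

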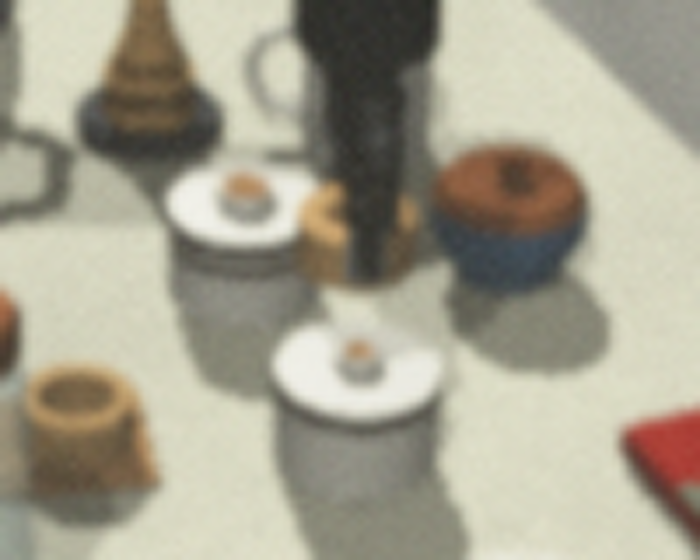

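Caddy B (one line, top at (358,365) in the crop) is directly under the level collar. Applying a small correction and lowering.

Emit:
{"method": "move_arm", "body": {
  "deltas": [
    [-2,-1,10,0,50],
    [-2,-1,25,0,50],
    [-2,-1,40,0,50],
    [-2,-1,48,0,50],
    [-2,-1,50,0,50]
  ]
}}

```text
clock: 9.13
ee_pos: [0.6105, -0.0749, 0.2514]
eef_rot: [-0.002, 0.158, 0.987, -0.0]
ft_force: [-0.4, -0.6, -0.9]
width: 0.0634
```

Emit:
{"method": "move_arm", "body": {
  "deltas": [
    [0,0,3,0,50],
    [0,0,6,0,50],
    [0,0,9,0,50],
    [0,0,12,0,50],
    [0,0,12,0,50]
  ]
}}

```text
clock: 9.55
ee_pos: [0.6109, -0.0758, 0.2413]
eef_rot: [-0.0, 0.159, 0.987, 0.0]
ft_force: [0.5, -0.8, -1.2]
width: 0.0634
```

Emit:
{"method": "move_arm", "body": {
  "deltas": [
    [0,0,1,0,50],
    [0,0,2,0,50],
    [0,0,3,0,50],
    [0,0,3,0,50],
    [0,0,3,0,50]
  ]
}}

```text
clock: 9.97
ee_pos: [0.611, -0.0758, 0.2387]
eef_rot: [-0.0, 0.159, 0.987, 0.0]
ft_force: [-0.3, -0.8, -1.6]
width: 0.0637
```

Emit:
{"method": "move_arm", "body": {
  "deltas": [
    [0,0,1,0,50],
    [0,0,1,0,50],
    [0,0,1,0,50],
    [0,0,1,0,50]
  ]
}}

```text
clock: 10.3
ee_pos: [0.611, -0.0758, 0.2377]
eef_rot: [-0.0, 0.159, 0.987, 0.0]
ft_force: [0.5, -0.0, -0.1]
width: 0.0634
```

Emit:
{"method": "move_arm", "body": {
  "deltas": [
    [0,0,1,0,50],
    [0,0,1,0,50],
    [0,0,1,0,50],
    [0,0,1,0,50]
  ]
}}

```text
clock: 10.63
ee_pos: [0.6111, -0.0759, 0.2375]
eef_rot: [0.0, 0.159, 0.987, 0.0]
ft_force: [-4.0, 0.1, 6.3]
width: 0.0634
```

Contact at the shoulder height. Release and back off.

Emit:
{"method": "move_arm", "body": {
  "deltas": [
    [0,0,0,0,78],
    [0,0,0,0,80],
    [0,0,0,0,90],
    [0,0,0,0,100],
    [0,0,0,0,100]
  ]
}}

```text
clock: 11.05
ee_pos: [0.611, -0.0758, 0.2366]
eef_rot: [-0.0, 0.159, 0.987, 0.0]
ft_force: [-0.3, 0.0, -1.0]
width: 0.085
```

Emit:
{"method": "move_arm", "body": {
  "deltas": [
    [0,0,-15,0,100],
    [0,0,-45,0,100],
    [0,0,-85,0,100],
    [0,0,-120,0,100],
    [0,0,-120,0,100]
  ]
}}

```text
clock: 11.47
ee_pos: [0.6124, -0.0765, 0.3644]
eef_rot: [0.005, 0.159, 0.987, 0.001]
ft_force: [0.9, -0.7, 0.6]
width: 0.0853
```

```bash
python3 - <<'E'
from h import *
t=cam("top");c=cam("side")
s=r.state();print(s["clock"],s["ee_pos"],s["ft_force"],s["joint_velocities"].round(3))
for k in(t,c):
  P=cloud(k); p=band(P,(.611,-.075),.05,.083,.1); print("collar",circ(p),cfit(p,.032)); print("caddy",cfit(band(P,(.611,-.075),.055,.055,.066),.045))
P=cloud(c);q=band(P,(.611,-.075),.045,.086,.1);A=np.c_[q[:,:2],np.ones(len(q))];f=np.linalg.lstsq(A,q[:,2],rcond=None)[0];print("slope",f[:2])
uv=proj(c,[[.611,-.075,.08]])[0].astype(int)
i=c["image"][uv[1]-40:uv[1]+40,uv[0]-50:uv[0]+50];cv2.imwrite("pics/s6.png",cv2.resize(i[:,:,::-1],None,fx=7,fy=7,interpolation=cv2.INTER_CUBIC))
E
```

```text
return _methods._mean(a, axis=axis, dtype=dtype,
  ret = ret.dtype.type(ret / rcount)
Traceback (most recent call last):
  File "h.py", line 28, in cfit
    h=cv2.convexHull(p[:,:2].astype(np.float32))[:,0]
      ~~~~~~~~~~~~~~~~~~~~~~~~~~~~~~~~~~~~~~~~~~^^^^^
TypeError: 'NoneType' object is not subscriptable
```

The gripper probably hides the collar from the top camera, so I'll use the side camera.

```bash
python3 - <<'E'
from h import *
c=cam("side");P=cloud(c)
p=band(P,(.611,-.075),.05,.083,.1); print("collar",circ(p),cfit(p,.032)); print("caddy",cfit(band(P,(.611,-.075),.055,.02,.066),.045))
q=band(P,(.611,-.075),.045,.086,.1);A=np.c_[q[:,:2],np.ones(len(q))];f=np.linalg.lstsq(A,q[:,2],rcond=None)[0];print("slope",f[:2])
uv=proj(c,[[.611,-.075,.08]])[0].astype(int)
i=c["image"][uv[1]-40:uv[1]+40,uv[0]-50:uv[0]+50];cv2.imwrite("pics/s6.png",cv2.resize(i[:,:,::-1],None,fx=7,fy=7,interpolation=cv2.INTER_CUBIC))
E
```

```text
collar [ 6.093e-01 -7.730e-02  3.720e-02  1.380e+02  8.960e-02] [ 0.6088 -0.0759  0.0325]
caddy [ 0.6094 -0.0784  0.0449]
slope [ 0.00011186 -0.01145563]
```

View pics/s6.png

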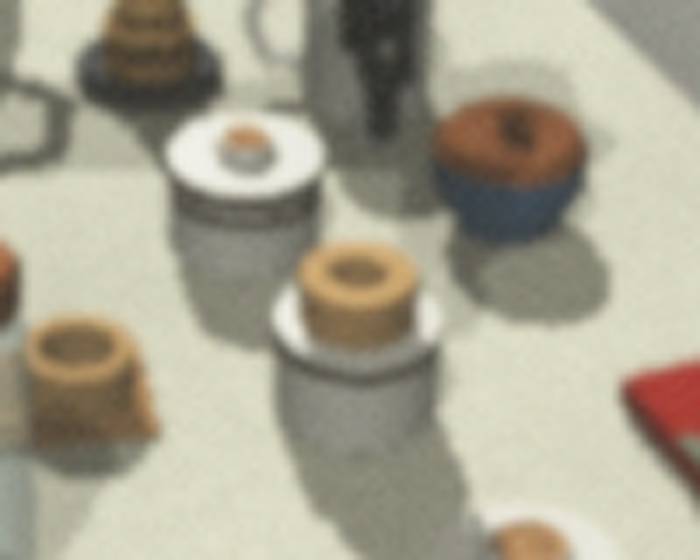

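The collar, at (358,290) in the crop, lies flat and centred on the one-line caddy. Its top is at z ≈ 90 mm and the gripper is clear, so I'll hand in.

```bash
python3 -c "
from workcell import r
print(r.job_done(), r.state()['clock'])"
```

```text
the job is handed in; nothing more can be done
the job is handed in; nothing more can be done
```

The collar from the trivet stopped on the cone's top step (one groove), so I put it on the one-line caddy and handed the job in after about 12 s of robot time.

- **On the cone:** I lowered it until it made contact, let go, and saw it sitting level with its top at 98 mm. I read the step from that height and from the two tiers still showing below; I did not count the groove itself in a picture.
- **On the caddy:** I lowered it until it touched the shoulder at the expected height, released it and backed off. In the side camera it lies flat (slope about 0.01 rad) with its top at about 90 mm. Its axis is within about 3 mm of the caddy's, and the caddy is upright.
- **Check that failed:** the final top-camera measurement found no collar points, most likely because the gripper was in the way, so the last check rests on the side camera alone.
- **Other objects:** I saw nothing else disturbed in the last side picture, but it covers only part of the scene and I did not re-measure the other objects.

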